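# Switch on the squareness checker and hold a reference square in its corner

## Robot

A 6-joint arm with a two-finger parallel gripper is mounted at the origin on a cart in front of the work surface, level with it; the furniture and walls round the work are solid. World frame = base frame: x ahead of the robot, y to its left, z up, the work surface at z = 0. Lengths are in m, angles in rad, forces in N, time in s.
With the tool pointing down it reaches from about 0.275 to 0.75 m from the base axis. Payload 10.2 kg.
Tool frame: the origin (TCP) lies on the mounting face of the last link; the fingertips stand 173 mm ahead of it and the grasp point (between the pads) lies 155 mm ahead of it; z points along the fingers, y is the line along which they close (so a half turn about z gives the same grasp; the last joint's range is limited). The gripper opens to 85 mm and grips with 20 to 120 N. Pads are 22 mm wide; open, the fingers measure 114 mm over their backs; the gripper's body (76 mm by 85 mm) begins 54 mm behind the grasp point. The pads swing forward as they close: fully open they stand 13 mm farther back than shut.
Start: joints at [-1.52, 0.313, 1.498, -0, 1.331, -0.223], TCP at [0.142, -0.505, 0.405] pointing down, gripper open.
Joint ranges: [-2.94, 2.94], [-0.97, 2.17], [0.19, 2.56], [-1.23, 4.37], [0.02, 3.11], [-2.88, 2.88]. Speed limits (rad/s): [2.39, 2.39, 3.01, 3.14, 3.14, 3.14].

## Interface

Orientations are given as a unit quaternion [w, x, y, z].
In Python, from plant import read_state, vision, ticket gives the robot as it stands.
- The arm moves only by the shell command python3 -m pendant 'ROWS' [OPENING] [FORCE]. ROWS is JSON, a list of rows, each an object of numbers: "x", "y", "z": the shift along the tool's x, y, z in m; "ax", "ay", "az": the turn, a rotation vector about the tool's x, y, z in degrees. A call has exactly 10 rows; each row shifts and turns the commanded pose from where the row before left it, along the tool's axes as they then stand; what a row does not reach is not made up. A row lasts 1/10 s, in which the tool goes at most 50 mm and 8.59 degrees, less where a joint would pass 70% of its speed; a pose out of reach is approached as far as the arm can. A call is refused whole if a number of a shift passes 0.05 or a number of a turn 8.59, either way. A call with a gripper value outside its range is refused whole. OPENING is the opening, from 0 (shut) to 1 (fully open), set as the call begins (- or left out, the last holds). The fingers move at their own pace and stop on an object; FORCE is the grip in N (left out, the last holds). Time passes only in rows, so rows that do not move let the fingers close, or fill a call up. It gives the time, the measured TCP pose, the force, the opening and the grip force at its end, in the units of the state.
- read_state(): the state, without advancing time (a new reading comes with each control period).
- vision.grab_frame(name): name is "scene" or "top" or "wrist"; returns a dict with "image" (400x640x3 uint8, blue, green, red), "depth" (400x640 float32, m along the optical axis (not along the pixel's ray), 0 where there is no reading), "fx", "fy", "cx", "cy" (pixels), "rvec" (rotation vector, rad) and "tvec" (3), from world to camera coordinates, as OpenCV has them; the wrist camera has in their place "tool_from_camera" (4x4, takes a point from camera to tool coordinates, whose origin is the TCP and whose axes are the flange's). Camera axes: x right, y down, z forward; pixel columns grow to the right and rows downward; lengths in m; the calibration is good to about 2 mm. The wrist camera is an equidistant fisheye: a pixel r from the principal point sees the ray r / f radians off the axis. A picture is of the moment at which its call begins: read the wrist's pose just before it.
- ticket.finish_job(): hands the job in; it is judged then, once.
The state is a dict: "time": time; "q": joint angles; "qvel": joint speeds; "tau": joint torques, N m; "tcp_pos": TCP position; "tcp_rot": TCP orientation; "wrist_force": force on the tool from outside, world axes, zero at the start; "wrist_torque": the same for the moment, N m; "grip_width": finger opening in m; "gripper_force": force on a finger pad.
Only numpy, scipy, OpenCV 4.12 (cv2) and the standard library are available. Lean on these libraries where they do the work, as an engineer would, in place of code of your own. Each camera call takes 0.05 s, during which the arm holds its last target. There are 200 camera calls.

## Task

First flip the red-balled toggle on the grey switch box over to its other side, the ON side with the green lamp, which wakes the squareness checker. Then fetch the steel square with the blue grip, set it flat on the checker's grey plate and press it into the corner until both outer edges lie flush against the two aluminium fences. Finish while still holding it pressed there against both fences, do not let go; leave the toggle on, and leave the phone, note pad and cutters where they are.

Things in the scene. Friction and masses are not known exactly. Their poses are not given: they have to be found in the camera images.
- switch_box: Fixed grey box with the toggle, 46 (its x) x 72 (its y) x 26 mm high. Origin at the centre of its underside, z up. The toggle swings over the box along its y axis; a small green lamp marks the on side (+y). It stands on the left or the right of the checker.
- toggle (a joint): Angle of the toggle, rad: 0 = off (rod leans 0.55 rad to the box's -y), 1.1 = on (leans 0.55 rad to the box's +y), mechanical stops at both. Hinge along the box's x axis, 32 mm above its underside over its centre. It is weighted, over-centre: below 0.55 it drops back to off, beyond it drops on to on; a push of about 1 N on the ball moves it.
- toggle_ball (a point): Centre of the red ball (22 mm across) at the end of the toggle's 9 mm steel rod, 55 mm from the hinge; moves with the toggle.
- checker: Fixed squareness checker: grey plate 110 (its x) x 150 (its y) x 8 mm thick. Origin at the centre of its underside on the desk, z up; +x is roughly away from the robot, +y roughly left. Two fences stand on it and meet at its far left corner (+x, +y); the other two sides are open.
- fence_far: Fixed aluminium fence along the plate's +x edge, 14 thick x 136 long (y) x 16 mm high, top 24 mm above the desk. Origin at the centre of its underside on the plate. Its inner face looks to the checker's -x and lies 41 mm from the checker's origin.
- fence_side: Fixed aluminium fence along the plate's +y edge, 83 long (x) x 14 thick x 16 mm high, top 24 mm above the desk. Origin at the centre of its underside on the plate. Its inner face looks to the checker's -y and lies 61 mm from the checker's origin. It stops 8 mm short of the far fence.
- checker_corner (a point): Point on the plate's top (8 mm above the desk) where the inner faces of the two fences would meet: checker (41, 61, 8) mm. Axes as the checker's.
- square: Loose steel reference square lying flat, 0.22 kg or so: an L of two legs 16 mm wide and 18 mm thick, one 84 mm along its y at its +x side, the other 64 mm along its x at its +y side. Origin at the centre of the 64 x 84 mm outline on the underside; outer faces at x = +32 and y = +42 mm. A 6 mm web with the round grip fills the inside near the corner. At the start its axes stand within 0.7 rad of the checker's; when home they are parallel, +x to +x.
- square_grip (a point): Point on the axis of the square's round blue upright grip (16 mm across, top 44 mm above the square's underside), 32 mm above the underside, at square (4, 11) mm. Axes as the square's. Fingertips that keep 20 mm or more above the underside pass over the legs and, when it is on the plate, over the fences.
- square_corner (a point): The square's outer corner (+32, +42 mm) on its underside; meets checker_corner when home. The push acts above the fences, so some downward push too keeps the square flat; plate, fences and legs are ground smooth and slide easily (friction about 0.25).
- phone: Black phone 158 x 74 x 10 mm, lying loose at the left. Origin at the centre of its underside. To be left alone.
- note_pad: Yellow block of notes 76 x 77 x 14 mm, loose at the right. Origin at the centre of its underside. To be left alone.
- side_cutters: Cutters with yellow handles, 41 x 114 x 11 mm, loose at the right. Origin at the centre of its underside. To be left alone.

How it is judged:
By the outcome, as a careful person would: the job done as asked, in the order asked, and still so for the second after the job is handed in, while the arm keeps its last pose, push and grip.
It also fails if it takes over 66 s, if anything falls off the work surface, if the arm or the gripper's body presses on something with over 40 N, if the wrist force passes 120 N, or if a joint passes its speed limit or range.

## Working session

There is one attempt and no reset: what is moved stays moved. The work goes in short steps, Python scripts to look and compute and a shell command to move; the robot and the scene stay as the last step left them, time stands still between calls to the robot, and variables do not carry over. Pictures are saved under pics/ and viewed, at most 10 in all, crops included, and the job is handed in when it is done.

```bash
mkdir -p pics; ls; python3 - <<'E'
from plant import read_state, vision
import cv2, numpy as np
s=read_state(); print(s)
for n in ("scene","top"):
    f=vision.grab_frame(n); cv2.imwrite(f"pics/{n}0.png",f["image"]); np.savez(f"pics/{n}0.npz",**f)
    print(n,[f[k] for k in("fx","fy","cx","cy","rvec","tvec")])
E
```

```text
pics
{'time': 0.0, 'q': array([-1.52043191e+00,  3.13462368e-01,  1.49844570e+00, -2.25871901e-05,
        1.33099243e+00, -2.23381696e-01]), 'qvel': array([ 6.55320613e-04,  2.08815891e-03, -5.92102778e-05,  2.07711434e-04,
       -1.05593907e-03,  6.82568584e-04]), 'tau': array([-2.12310524e-04, -4.12257314e+01, -2.59748679e+01, -1.93530518e-04,
        4.11562229e-03, -1.02980898e-06]), 'tcp_pos': array([ 0.14192232, -0.50541463,  0.40412535]), 'tcp_rot': array([-6.52422213e-04,  9.90646919e-01,  1.36448724e-01,  4.55715359e-05]), 'wrist_force': array([-0.70124316,  0.91767012, -0.72623272]), 'wrist_torque': array([ 0.01107887,  0.00543314, -0.0439772 ]), 'gripper_force': 0.0, 'grip_width': 0.08573713809716935}
scene [440.95049579443196, 440.95049579443196, 320.32097381973375, 197.9068732367572, array([ 2.14606609, -0.6974738 ,  0.35527228]), array([-0.4388254 ,  0.23772051,  1.29214135])]
top [444.4738498426197, 444.4738498426197, 323.373618628543, 197.47664087575114, array([ 2.17520488, -2.12821731,  0.14649667]), array([-0.08344731,  0.48938015,  1.38992118])]
```

View pics/top0.png

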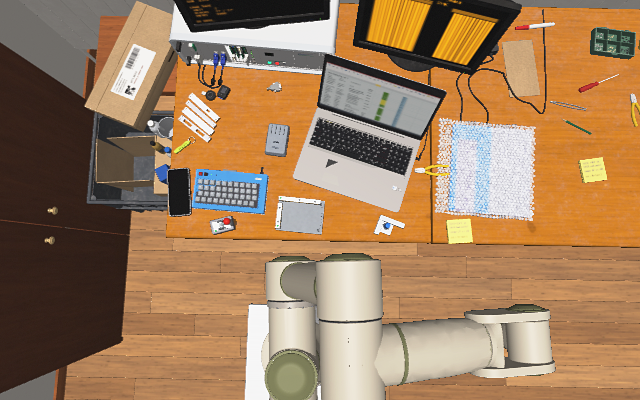

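View pics/scene0.png

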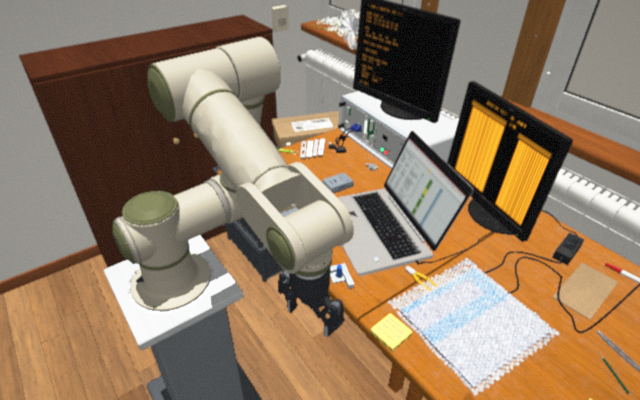

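The top view shows the switch box at about (222,225) with its red ball at (226,221), the checker at (300,215), and the square at (388,226). The phone is at (179,192), the note pad at (459,231) and the cutters at (432,170). In the scene view the arm hides most of this. Next I'll work out rough positions from the top view.

```bash
cat > h.py <<'E'
import numpy as np, cv2
from scipy.spatial.transform import Rotation as R
from plant import read_state, vision
def rot(s): return R.from_quat(np.roll(s["tcp_rot"],-1)).as_matrix()
def ray_top(f,uv):
    Rm=cv2.Rodrigues(f["rvec"])[0]; uv=np.atleast_2d(uv).astype(float)
    d=np.c_[(uv[:,0]-f["cx"])/f["fx"],(uv[:,1]-f["cy"])/f["fy"],np.ones(len(uv))]
    return -Rm.T@f["tvec"].ravel(), d@Rm
def ray_wrist(f,s,uv):
    uv=np.atleast_2d(uv).astype(float); a=(uv[:,0]-f["cx"])/f["fx"]; b=(uv[:,1]-f["cy"])/f["fy"]
    th=np.hypot(a,b)+1e-12; d=np.c_[a/th*np.sin(th),b/th*np.sin(th),np.cos(th)]
    T=f["tool_from_camera"]; A=rot(s)
    return s["tcp_pos"]+A@T[:3,3], d@(A@T[:3,:3]).T
def plane(o,d,z): return o+d*((z-o[2])/d[:,2])[:,None]
def snap(tag):
    s=read_state(); f=vision.grab_frame("wrist"); cv2.imwrite(f"pics/{tag}.png",f["image"])
    np.savez(f"pics/{tag}.npz",**f,tcp_pos=s["tcp_pos"],tcp_rot=s["tcp_rot"]); return s,f
E
python3 - <<'E'
from h import *
f=np.load("pics/top0.npz")
for n,uv,z in [("box",(222,226),.026),("ball",(226,221),.08),("checker",(300,215),.008),("sq grip",(387,226),.044),("phone",(179,192),.01),("tablefront",(300,238),0)]:
    print(n,plane(*ray_top(f,uv),z).round(3))
im=f["image"]; cv2.imwrite("pics/topc.png",cv2.resize(im[160:250,160:480],None,fx=2.5,fy=2.5,interpolation=cv2.INTER_CUBIC))
s,w=snap("w0"); print(w["tool_from_camera"].round(3),w["fx"],w["cx"],w["cy"]); print(rot(s).round(3))
E
```

```text
box [[0.393 0.248 0.026]]
ball [[0.405 0.225 0.08 ]]
checker [[0.436 0.002 0.008]]
sq grip [[ 0.403 -0.275  0.044]]
phone [[0.502 0.398 0.01 ]]
tablefront [[0.362 0.    0.   ]]
[[ 0.    -0.948 -0.319  0.082]
 [ 1.     0.     0.     0.   ]
 [-0.    -0.319  0.948  0.031]
 [ 0.     0.     0.     1.   ]] 309.70691628693146 318.91526599295094 195.87820831214322
[[ 0.963  0.27  -0.   ]
 [ 0.27  -0.963  0.001]
 [ 0.    -0.001 -1.   ]]
```

View pics/topc.png

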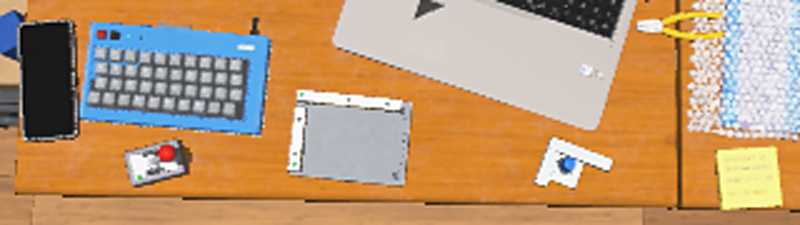

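The enlarged crop shows the toggle's green lamp on the left and the ball leaning right, so the ball must be pushed left. The checker's fences are at the far and left sides. The square's corner points far-left, at about crop (552,140). I'll move over the square for a close look.

```bash
python3 -m pendant '[{"x":0.032,"y":-0.018,"z":0.008},{"x":0.032,"y":-0.018,"z":0.008},{"x":0.032,"y":-0.018,"z":0.008},{"x":0.032,"y":-0.018,"z":0.008},{"x":0.032,"y":-0.018,"z":0.008},{"x":0.032,"y":-0.018,"z":0.008},{"x":0.032,"y":-0.018,"z":0.008},{"x":0.032,"y":-0.018,"z":0.008},{"x":0.032,"y":-0.018,"z":0.008},{"x":0.032,"y":-0.018,"z":0.008}]' && python3 - <<'E'
from h import *
import time
s,f=snap("w1"); print(s["tcp_pos"],s["time"])
E
```

```text
invalid input at $[0]: expected keys x, y, z, ax, ay, az
```

```bash
python3 -m pendant '[{"x":0.032,"y":-0.018,"z":0.008,"ax":0,"ay":0,"az":0},{"x":0.032,"y":-0.018,"z":0.008,"ax":0,"ay":0,"az":0},{"x":0.032,"y":-0.018,"z":0.008,"ax":0,"ay":0,"az":0},{"x":0.032,"y":-0.018,"z":0.008,"ax":0,"ay":0,"az":0},{"x":0.032,"y":-0.018,"z":0.008,"ax":0,"ay":0,"az":0},{"x":0.032,"y":-0.018,"z":0.008,"ax":0,"ay":0,"az":0},{"x":0.032,"y":-0.018,"z":0.008,"ax":0,"ay":0,"az":0},{"x":0.032,"y":-0.018,"z":0.008,"ax":0,"ay":0,"az":0},{"x":0.032,"y":-0.018,"z":0.008,"ax":0,"ay":0,"az":0},{"x":0.032,"y":-0.018,"z":0.008,"ax":0,"ay":0,"az":0}]' && python3 - <<'E'
from h import *
s,f=snap("w1"); print(s["tcp_pos"],s["time"])
E
```

```text
time: 1.15
tcp_pos: [0.4022, -0.2444, 0.3243]
tcp_rot: [-0.0, 0.991, 0.136, -0.0]
wrist_force: [1.1, -0.1, -0.2]
grip_width: 0.0849
gripper_force: 0.0
[ 0.40220829 -0.2443618   0.32432298] 1.15
```

View pics/w1.png

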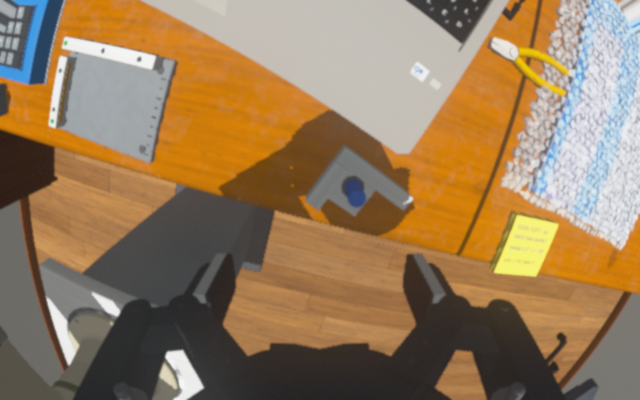

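This wrist view shows the square at about (358,185), with its outer corner near (345,148), leg ends near (308,205) and (411,203), and the blue grip at (353,192). The checker is at (112,100). The depth image should give the poses.

```bash
cat >> h.py <<'E'
def load(tag):
    f=dict(np.load(f"pics/{tag}.npz")); return f,f
def cloud(f,s):
    v,u=np.mgrid[0:400,0:640]; uv=np.c_[u.ravel(),v.ravel()]
    o,d=ray_wrist(f,s,uv); a=np.hypot((uv[:,0]-f["cx"]),(uv[:,1]-f["cy"]))/f["fx"]
    return (o+d*(f["depth"].ravel()/np.cos(a))[:,None]).reshape(400,640,3)
def rect(P):
    c=P[:,:2].astype(np.float32)*1000; (cx,cy),(w,h),a=cv2.minAreaRect(c)
    return cv2.boxPoints(((cx,cy),(w,h),a)).round(1).tolist(),(round(w,1),round(h,1)),round(a,2)
E
python3 - <<'E'
from h import *
f,s=load("w1"); C=cloud(f,s); X,Y,Z=C[...,0],C[...,1],C[...,2]
ok=(f["depth"]>0)
tab=ok&(abs(X-.40)<.05)&(abs(Y+.27)<.12); print("table z",np.percentile(Z[tab],[5,25,50,75,90,95]).round(4))
m=tab&(Z>.012)&(Z<.024); n,l,st,_=cv2.connectedComponentsWithStats(m.astype(np.uint8)); k=1+st[1:,4].argmax(); m=l==k
print("square top",m.sum(),Z[m].mean(),rect(C[m]))
hsv=cv2.cvtColor(f["image"],cv2.COLOR_BGR2HSV); g=tab&(Z>.036)&(Z<.06)
print("grip top",g.sum(),np.median(C[g],0),C[g].max(0),C[g].min(0))
c=ok&(abs(X-.44)<.1)&(abs(Y)<.12)&(Z>.017)&(Z<.03); print("fences",c.sum(),rect(C[c]))
b=ok&(abs(X-.44)<.1)&(abs(Y)<.12)&(Z>.004)&(Z<.013); print("plate",b.sum(),rect(C[b]),np.median(Z[b]))
E
```

```text
table z [-1.400e-03  1.000e-04  2.165e-01  2.365e-01  2.466e-01  2.503e-01]
square top 2345 0.017274930109290182 ([[354.5, -314.3999938964844], [415.20001220703125, -336.3999938964844], [444.0, -257.20001220703125], [383.3999938964844, -235.10000610351562]], (84.3, 64.6), 70.01)
grip top 268 [ 0.40748374 -0.27627072  0.0431299 ] [ 0.41456262 -0.26890126  0.04548018] [ 0.39914538 -0.28542193  0.03621729]
fences 3952 ([[391.6000061035156, 119.9000015258789], [391.6000061035156, -120.0], [540.0, -120.0], [540.0, 119.9000015258789]], (148.4, 239.9), 0.0)
plate 9058 ([[374.70001220703125, -69.30000305175781], [523.9000244140625, -81.69999694824219], [540.0999755859375, 114.5], [390.8999938964844, 126.9000015258789]], (196.9, 149.7), 85.26) 0.007409206870083451
```

The square is measured: centre (399.3,-285.8) mm, yaw -20°, grip at (407,-276.5). Next, over to the checker and switch.

```bash
python3 -m pendant '[{"x":0.012,"y":-0.042,"z":0,"ax":0,"ay":0,"az":0},{"x":0.012,"y":-0.042,"z":0,"ax":0,"ay":0,"az":0},{"x":0.012,"y":-0.042,"z":0,"ax":0,"ay":0,"az":0},{"x":0.012,"y":-0.042,"z":0,"ax":0,"ay":0,"az":0},{"x":0.012,"y":-0.042,"z":0,"ax":0,"ay":0,"az":0},{"x":0.012,"y":-0.042,"z":0,"ax":0,"ay":0,"az":0},{"x":0.012,"y":-0.042,"z":0,"ax":0,"ay":0,"az":0},{"x":0.012,"y":-0.042,"z":0,"ax":0,"ay":0,"az":0},{"x":0,"y":0,"z":0,"ax":0,"ay":0,"az":7.85},{"x":0,"y":0,"z":0,"ax":0,"ay":0,"az":7.85}]' 0 && python3 - <<'E'
from h import *
s,f=snap("w2"); C=cloud(f,s); print(s["tcp_pos"],rot(s).round(3)[:,0]); X,Y,Z=C[...,0],C[...,1],C[...,2]
ok=(f["depth"]>0)&(X>.3)
def big(m):
    n,l,st,_=cv2.connectedComponentsWithStats(m.astype(np.uint8)); return l==1+st[1:,4].argmax()
r=ok&(abs(X-.44)<.09)&(abs(Y)<.11)
print("plate",[rect(C[big(r&(Z>.004)&(Z<.013))])]); print("fences",rect(C[big(r&(Z>.020)&(Z<.028))]))
b=big(ok&(abs(X-.4)<.07)&(abs(Y-.25)<.07)&(Z>.021)&(Z<.029)); print("box",rect(C[b]),Z[b].mean())
hsv=cv2.cvtColor(f["image"],cv2.COLOR_BGR2HSV)
red=big(((hsv[...,0]<8)|(hsv[...,0]>172))&(hsv[...,1]>150)&(hsv[...,2]>80)&(Z>.04)&(Y>.15)&ok)
uv=np.argwhere(red).mean(0)[::-1]; print("ball px",uv,red.sum(),C[red].mean(0),C[red].max(0),"ray@.079",plane(*ray_wrist(f,s,uv),.079))
gr=(hsv[...,0]>45)&(hsv[...,0]<80)&(hsv[...,1]>120)&(Y>.2)&(Y<.32)&ok; print("lamp",gr.sum(),C[gr].mean(0))
E
```

```text
time: 2.2
tcp_pos: [0.4026, 0.1051, 0.3246]
tcp_rot: [0.0, 1.0, -0.001, -0.0]
wrist_force: [0.4, -0.2, 0.0]
grip_width: -0.0001
gripper_force: 0.0
[0.40262878 0.10506032 0.32456683] [ 1.    -0.003 -0.   ]
plate [([[374.6000061035156, -70.0], [484.29998779296875, -76.5999984741211], [493.3999938964844, 73.80000305175781], [383.70001220703125, 80.4000015258789]], (150.7, 109.9), 86.55)]
fences ([[471.20001220703125, -61.599998474121094], [486.0, -62.79999923706055], [497.0, 73.0], [482.1000061035156, 74.19999694824219]], (136.3, 14.9), 85.4)
box ([[365.8999938964844, 279.79998779296875], [386.0, 210.0], [430.79998779296875, 222.89999389648438], [410.6000061035156, 292.70001220703125]], (46.6, 72.6), 16.12) 0.025354178888791965
ball px [169.78935698 204.30155211] 451 [0.40810612 0.22043958 0.08557467] [0.41696596 0.23014389 0.09072905] ray@.079 [[0.40569416 0.22408323 0.079     ]]
lamp 9 [0.41845461 0.2734388  0.02898964]
```

View pics/w2.png

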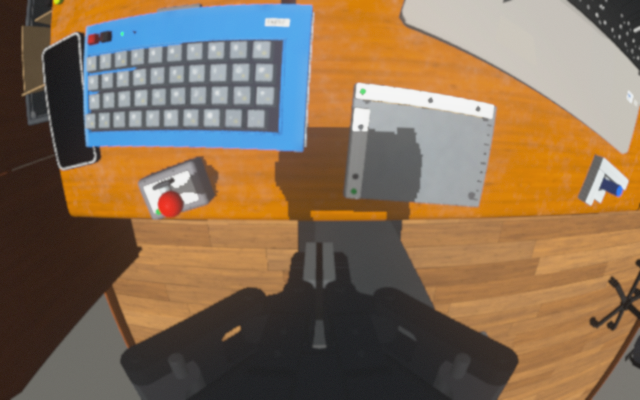

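The wrist view shows the red ball at (170,204) over the box, leaning right, and the checker at (420,145) with white fences along its far and left sides. The measured ball position matches the box-pose prediction for "off", at (406,224,79). I'll move beside the ball and turn to match the box yaw of 16.1°.

```bash
python3 -m pendant '[{"x":0.0025,"y":-0.0132,"z":0.0153,"ax":0,"ay":0,"az":0},{"x":0.0025,"y":-0.0132,"z":0.0153,"ax":0,"ay":0,"az":0},{"x":0.0025,"y":-0.0132,"z":0.0153,"ax":0,"ay":0,"az":0},{"x":0.0025,"y":-0.0132,"z":0.0153,"ax":0,"ay":0,"az":0},{"x":0.0025,"y":-0.0132,"z":0.0153,"ax":0,"ay":0,"az":0},{"x":0.0025,"y":-0.0132,"z":0.0153,"ax":0,"ay":0,"az":0},{"x":0,"y":0,"z":0,"ax":0,"ay":0,"az":-8.1},{"x":0,"y":0,"z":0,"ax":0,"ay":0,"az":-8.1},{"x":0,"y":0,"z":0,"ax":0,"ay":0,"az":0},{"x":0,"y":0,"z":0,"ax":0,"ay":0,"az":0}]'
python3 -m pendant '[{"x":0,"y":-0.0065,"z":0,"ax":0,"ay":0,"az":0},{"x":0,"y":-0.0065,"z":0,"ax":0,"ay":0,"az":0},{"x":0,"y":-0.0065,"z":0,"ax":0,"ay":0,"az":0},{"x":0,"y":-0.0065,"z":0,"ax":0,"ay":0,"az":0},{"x":0,"y":-0.0065,"z":0,"ax":0,"ay":0,"az":0},{"x":0,"y":-0.0065,"z":0,"ax":0,"ay":0,"az":0},{"x":0,"y":-0.0065,"z":0,"ax":0,"ay":0,"az":0},{"x":0,"y":-0.0065,"z":0,"ax":0,"ay":0,"az":0},{"x":0,"y":-0.0065,"z":0,"ax":0,"ay":0,"az":0},{"x":0,"y":-0.0065,"z":0,"ax":0,"ay":0,"az":0}]'
```

```text
time: 3.25
tcp_pos: [0.418, 0.1828, 0.2329]
tcp_rot: [-0.0, 0.99, 0.139, 0.0]
wrist_force: [1.4, -0.4, 1.1]
grip_width: -0.0
gripper_force: 0.0
time: 4.25
tcp_pos: [0.3996, 0.246, 0.2329]
tcp_rot: [-0.0, 0.99, 0.141, -0.0]
wrist_force: [-0.2, 0.3, 0.0]
grip_width: -0.0003
gripper_force: 0.0
```

```bash
python3 -m pendant '[{"x":0,"y":0.013,"z":0,"ax":0,"ay":0,"az":0},{"x":0,"y":0.013,"z":0,"ax":0,"ay":0,"az":0},{"x":0,"y":0.013,"z":0,"ax":0,"ay":0,"az":0},{"x":0,"y":0.013,"z":0,"ax":0,"ay":0,"az":0},{"x":0,"y":0.013,"z":0,"ax":0,"ay":0,"az":0},{"x":0,"y":0.03,"z":-0.02,"ax":0,"ay":0,"az":0},{"x":0,"y":0.03,"z":-0.02,"ax":0,"ay":0,"az":0},{"x":0,"y":0.03,"z":-0.02,"ax":0,"ay":0,"az":0},{"x":0,"y":0.03,"z":-0.02,"ax":0,"ay":0,"az":0},{"x":0,"y":0.03,"z":-0.02,"ax":0,"ay":0,"az":0}]' && python3 - <<'E'
from h import *
s,f=snap("w3"); C=cloud(f,s); print(s["tcp_pos"],rot(s).round(3)[:,0]); X,Y,Z=C[...,0],C[...,1],C[...,2]
ok=(f["depth"]>0)&(X>.3)
def big(m):
    n,l,st,_=cv2.connectedComponentsWithStats(m.astype(np.uint8)); return l==1+st[1:,4].argmax()
hsv=cv2.cvtColor(f["image"],cv2.COLOR_BGR2HSV)
red=big(((hsv[...,0]<8)|(hsv[...,0]>172))&(hsv[...,1]>150)&(hsv[...,2]>80)&(Z>.04)&(Y>.15)&ok)
uv=np.argwhere(red).mean(0)[::-1]; p=plane(*ray_wrist(f,s,uv),.079)[0]*1000; print("ball",uv,red.sum(),p,"box y",(p[:2]-[398.3,251.4])@[-.277,.961])
r=ok&(abs(X-.44)<.09)&(abs(Y)<.11)
print("plate",rect(C[big(r&(Z>.004)&(Z<.013))]))
F=r&(Z>.0215)&(Z<.027); print("fence top z",np.median(Z[F]))
yh=np.array([.0669,.9978]); 
for a in (3.3,3.7): 
    x=np.array([np.cos(np.radians(a)),-np.sin(np.radians(a))]); y=np.array([-x[1],x[0]])
    q=(C[F][:,:2]*1000-[434.0,1.9]); u,v=q@x,q@y; far=v<50; sd=u<25
    print(a,"far x",np.percentile(u[far],[1,5,95,99]).round(1),"side y",np.percentile(v[sd],[1,5,95,99]).round(1), len(u))
E
```

```text
time: 5.25
tcp_pos: [0.4598, 0.0369, 0.3338]
tcp_rot: [0.0, 0.99, 0.14, 0.0]
wrist_force: [0.6, 0.4, -0.1]
grip_width: -0.0001
gripper_force: 0.0
[0.45981018 0.03685692 0.33379349] [0.961 0.278 0.   ]
ball [ 66.16242038 201.40764331] 314 [390.53160754 279.52375242  79.        ] box y 29.17877078301149
plate ([[374.79998779296875, -68.0], [485.29998779296875, -76.9000015258789], [497.20001220703125, 72.0999984741211], [386.70001220703125, 81.0]], (149.5, 110.8), 85.41)
fence top z 0.023350074694578227
3.3 far x [42.4 43.6 56.3 57.2] side y [61.4 62.3 74.7 75.5] 3174
3.7 far x [42.6 43.6 56.2 57. ] side y [61.4 62.2 74.6 75.4] 3174
```

View pics/w3.png

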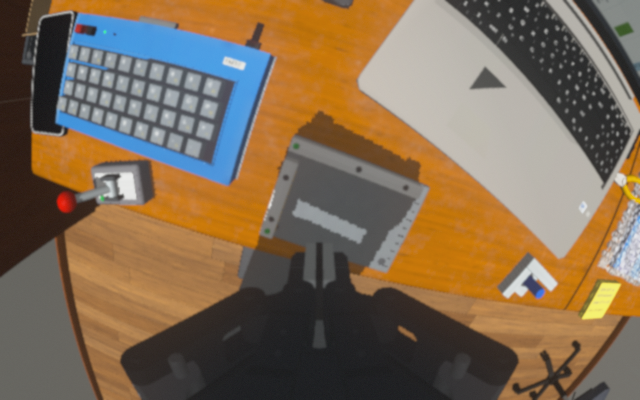

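The picture shows the toggle now leaning left over the lamp, with the ball at (66,201). Measured box y is +29 mm, so it is ON. The checker lies clear at (340,205). I'll refine its yaw from the fences.

```bash
python3 - <<'E'
from h import *
for t in ("w2","w3"):
    f,s=load(t); C=cloud(f,s); X,Y,Z=C[...,0],C[...,1],C[...,2]
    F=(f["depth"]>0)&(abs(X-.44)<.09)&(abs(Y)<.11)&(Z>.0215)&(Z<.027); P=C[F][:,:2]*1000
    yaw=-4.4
    for it in range(3):
        a=np.radians(yaw); x=np.array([np.cos(a),np.sin(a)]); y=np.array([-x[1],x[0]]); q=P-[435.8,2.2]; u,v=q@x,q@y
        far=(abs(u-48)<11)&(v<55)&(v>-65); sd=(abs(v-68)<11)&(u<30)&(u>-40)
        # midline of bins
        def mid(t,w,m,lo,hi):
            b=np.arange(lo,hi,5); e=[(c+2.5,(w[m&(t>=c)&(t<c+5)].min()+w[m&(t>=c)&(t<c+5)].max())/2) for c in b if (m&(t>=c)&(t<c+5)).sum()>8]
            e=np.array(e); return np.polyfit(e[:,0],e[:,1],1)
        k1=mid(v,u,far,-65,55); k2=mid(u,v,sd,-40,30); yaw+=np.degrees(-k1[0]) 
    print(t,yaw,"residual side slope deg",np.degrees(k2[0]),"far mid at v=0",k1[1],"side mid at u=0",k2[1])
    o=np.array([435.8,2.2])+x*(k1[1]-48)+y*(k2[1]-68); print("origin",o,"corner",o+41*x+61*y,"grip home",o+(41-32+4)*x+(61-42+11)*y)
E
```

```text
w2 -4.5970009021147895 residual side slope deg -0.18752848022985116 far mid at v=0 47.919922458173204 side mid at u=0 67.9649606718612
origin [435.71737176   2.17149138] corner [481.47445257  59.68922392] grip home [451.07996577  31.03306974]
w3 -4.655626917390418 residual side slope deg 0.1438743476910797 far mid at v=0 48.07136913319305 side mid at u=0 67.85934486664645
origin [435.85971746   2.05401629] corner [481.6754834   59.52501411] grip home [451.25176279  30.89989884]
```

Everything is measured: checker yaw is -4.6° and the grip's home is (451.2,31.0). Now to the square.

```bash
python3 -m pendant '[{"x":0,"y":0,"z":0,"ax":0,"ay":0,"az":7.22},{"x":0,"y":0,"z":0,"ax":0,"ay":0,"az":7.22},{"x":0,"y":0,"z":0,"ax":0,"ay":0,"az":7.22},{"x":0,"y":0,"z":0,"ax":0,"ay":0,"az":7.22},{"x":0,"y":0,"z":0,"ax":0,"ay":0,"az":7.22},{"x":0.0072,"y":0.0391,"z":0,"ax":0,"ay":0,"az":0},{"x":0.0072,"y":0.0391,"z":0,"ax":0,"ay":0,"az":0},{"x":0.0072,"y":0.0391,"z":0,"ax":0,"ay":0,"az":0},{"x":0.0072,"y":0.0391,"z":0,"ax":0,"ay":0,"az":0},{"x":0.0072,"y":0.0391,"z":0,"ax":0,"ay":0,"az":0}]' 0.6
python3 -m pendant '[{"x":0.0072,"y":0.0391,"z":0,"ax":0,"ay":0,"az":0},{"x":0.0072,"y":0.0391,"z":0,"ax":0,"ay":0,"az":0},{"x":0.0072,"y":0.0391,"z":0,"ax":0,"ay":0,"az":0},{"x":0,"y":0,"z":0.012,"ax":0,"ay":0,"az":0},{"x":0,"y":0,"z":0.012,"ax":0,"ay":0,"az":0},{"x":0,"y":0,"z":0.012,"ax":0,"ay":0,"az":0},{"x":0,"y":0,"z":0.012,"ax":0,"ay":0,"az":0},{"x":0,"y":0,"z":0.012,"ax":0,"ay":0,"az":0},{"x":0,"y":0,"z":0,"ax":0,"ay":0,"az":0},{"x":0,"y":0,"z":0,"ax":0,"ay":0,"az":0}]'
python3 - <<'E'
from h import *
s,f=snap("w4"); C=cloud(f,s); X,Y,Z=C[...,0],C[...,1],C[...,2]; A=rot(s)
print(s["tcp_pos"],A.round(4)[:,0],s["q"].round(2))
hsv=cv2.cvtColor(f["image"],cv2.COLOR_BGR2HSV)
g=(f["depth"]>0)&(hsv[...,0]>100)&(hsv[...,0]<130)&(hsv[...,1]>110)&(abs(X-.407)<.03)&(abs(Y+.277)<.03)&(Z>.015)&(Z<.05)
gt=g&(Z>.041); p=(C[gt].max(0)+C[gt].min(0))/2; print("grip",gt.sum(),p,C[gt].max(0)-C[gt].min(0),"tool offset",A.T@(p-s["tcp_pos"]))
m=(f["depth"]>0)&(Z>.014)&(Z<.021)&(abs(X-.40)<.06)&(abs(Y+.285)<.07)
n,l,st,_=cv2.connectedComponentsWithStats(m.astype(np.uint8)); print(rect(C[l==1+st[1:,4].argmax()]))
E
```

```text
time: 6.3
tcp_pos: [0.4261, -0.1592, 0.3329]
tcp_rot: [0.0, 0.985, -0.173, 0.0]
wrist_force: [1.4, 0.4, 0.5]
grip_width: 0.0513
gripper_force: 0.0
time: 7.3
tcp_pos: [0.4075, -0.2746, 0.2729]
tcp_rot: [-0.0, 0.985, -0.173, -0.0]
wrist_force: [0.8, -0.5, -0.3]
grip_width: 0.0511
gripper_force: 0.0
[ 0.40754432 -0.27459232  0.27286118] [ 9.404e-01 -3.401e-01 -2.000e-04] [-0.83  0.39  1.76  0.    0.99  1.09]
grip 328 [ 0.40714255 -0.27761368  0.04333228] [0.01450806 0.01408947 0.00443975] tool offset [0.00068471 0.00299634 0.22952855]
([[354.3999938964844, -315.0], [415.1000061035156, -337.0], [443.8999938964844, -257.79998779296875], [383.1000061035156, -235.8000030517578]], (84.3, 64.6), 70.08)
```

View pics/w4.png

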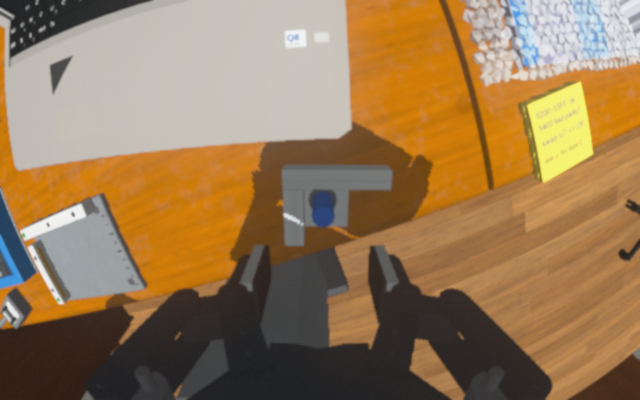

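The picture shows the square straight ahead with its grip at (322,208) between the open fingers. It needs +2.5 mm in tool y. I'll descend to TCP z 0.195 and close.

```bash
python3 -m pendant '[{"x":0.0005,"y":0.0025,"z":0.01,"ax":0,"ay":0,"az":0},{"x":0,"y":0,"z":0.01,"ax":0,"ay":0,"az":0},{"x":0,"y":0,"z":0.01,"ax":0,"ay":0,"az":0},{"x":0,"y":0,"z":0.01,"ax":0,"ay":0,"az":0},{"x":0,"y":0,"z":0.01,"ax":0,"ay":0,"az":0},{"x":0,"y":0,"z":0.01,"ax":0,"ay":0,"az":0},{"x":0,"y":0,"z":0.01,"ax":0,"ay":0,"az":0},{"x":0,"y":0,"z":0.008,"ax":0,"ay":0,"az":0},{"x":0,"y":0,"z":0,"ax":0,"ay":0,"az":0},{"x":0,"y":0,"z":0,"ax":0,"ay":0,"az":0}]'
python3 -m pendant '[{"x":0,"y":0,"z":0,"ax":0,"ay":0,"az":0},{"x":0,"y":0,"z":0,"ax":0,"ay":0,"az":0},{"x":0,"y":0,"z":0,"ax":0,"ay":0,"az":0},{"x":0,"y":0,"z":0,"ax":0,"ay":0,"az":0},{"x":0,"y":0,"z":0,"ax":0,"ay":0,"az":0},{"x":0,"y":0,"z":0,"ax":0,"ay":0,"az":0},{"x":0,"y":0,"z":0,"ax":0,"ay":0,"az":0},{"x":0,"y":0,"z":0,"ax":0,"ay":0,"az":0},{"x":0,"y":0,"z":0,"ax":0,"ay":0,"az":0},{"x":0,"y":0,"z":0,"ax":0,"ay":0,"az":0}]' 0 60
```

```text
time: 8.35
tcp_pos: [0.4071, -0.2774, 0.1949]
tcp_rot: [0.0, 0.985, -0.173, 0.0]
wrist_force: [-0.7, -0.5, -0.4]
grip_width: 0.0514
gripper_force: 0.0
time: 9.35
tcp_pos: [0.4071, -0.2774, 0.1954]
tcp_rot: [0.0, 0.985, -0.173, 0.0]
wrist_force: [-0.6, 1.0, 5.8]
grip_width: 0.0139
gripper_force: 58.5
```

```bash
python3 -m pendant '[{"x":0,"y":0,"z":-0.005,"ax":0,"ay":0,"az":0},{"x":0,"y":0,"z":-0.01,"ax":0,"ay":0,"az":0},{"x":0,"y":0,"z":-0.01,"ax":0,"ay":0,"az":0},{"x":0,"y":0,"z":-0.01,"ax":0,"ay":0,"az":0},{"x":0,"y":0,"z":-0.01,"ax":0,"ay":0,"az":0},{"x":0,"y":0,"z":-0.015,"ax":0,"ay":0,"az":0},{"x":0,"y":0,"z":0,"ax":0,"ay":0,"az":-5.1},{"x":0,"y":0,"z":0,"ax":0,"ay":0,"az":-5.1},{"x":0,"y":0,"z":0,"ax":0,"ay":0,"az":-5.2},{"x":0,"y":0,"z":0,"ax":0,"ay":0,"az":0}]'
python3 -m pendant '[{"x":0.0007,"y":-0.015,"z":0,"ax":0,"ay":0,"az":0},{"x":0.0007,"y":-0.03,"z":0,"ax":0,"ay":0,"az":0},{"x":0.0007,"y":-0.035,"z":0,"ax":0,"ay":0,"az":0},{"x":0.0007,"y":-0.035,"z":0,"ax":0,"ay":0,"az":0},{"x":0.0007,"y":-0.035,"z":0,"ax":0,"ay":0,"az":0},{"x":0.0007,"y":-0.035,"z":0,"ax":0,"ay":0,"az":0},{"x":0.0007,"y":-0.035,"z":0,"ax":0,"ay":0,"az":0},{"x":0.0007,"y":-0.035,"z":0,"ax":0,"ay":0,"az":0},{"x":0.0007,"y":-0.03,"z":0,"ax":0,"ay":0,"az":0},{"x":0.0007,"y":-0.014,"z":0,"ax":0,"ay":0,"az":0}]'
python3 - <<'E'
from h import *
s,f=snap("w5"); C=cloud(f,s); A=rot(s); Z=C[...,2]
print(s["tcp_pos"],np.degrees(np.arctan2(A[1,0],A[0,0])),s["q"].round(2))
# square legs' top in tool frame
T=(C-s["tcp_pos"])@A
m=(f["depth"]>0)&(T[...,2]>.168)&(T[...,2]<.18)&(abs(T[...,0])<.06)&(abs(T[...,1])<.07)
n,l,st,_=cv2.connectedComponentsWithStats(m.astype(np.uint8)); m=l==1+st[1:,4].argmax()
print(m.sum(),np.median(Z[m]),rect(T[m]),rect(C[m]))
E
```

```text
time: 10.35
tcp_pos: [0.407, -0.2773, 0.2555]
tcp_rot: [0.0, 0.999, -0.039, 0.0]
wrist_force: [-0.8, 0.4, -2.5]
grip_width: 0.0139
gripper_force: 58.5
time: 11.35
tcp_pos: [0.4369, 0.0231, 0.2551]
tcp_rot: [-0.0, 0.999, -0.039, -0.0]
wrist_force: [-1.4, -0.1, -1.3]
grip_width: 0.0137
gripper_force: 58.7
[0.43685211 0.02305374 0.25506639] -4.5039811695501255 [-0.22  0.32  1.93  0.    0.89  1.43]
5396 0.07694288199956037 ([[-21.799999237060547, -30.899999618530273], [27.200000762939453, -32.0], [29.100000381469727, 53.20000076293945], [-19.899999618530273, 54.29999923706055]], (85.2, 49.0), 88.72) ([[412.70001220703125, -29.5], [461.70001220703125, -32.20000076293945], [466.3999938964844, 52.900001525878906], [417.5, 55.599998474121094]], (85.2, 49.0), 86.78)
```

View pics/w5.png

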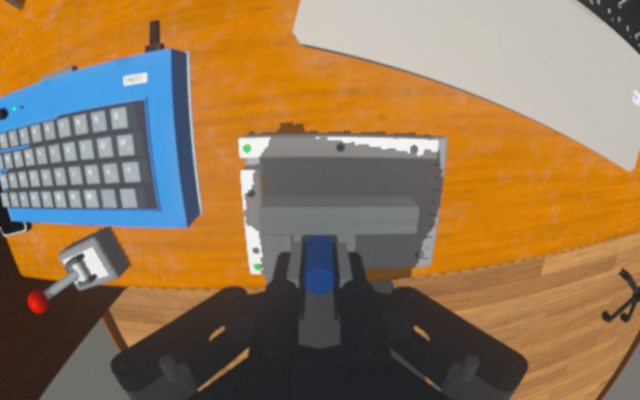

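The picture shows the square held over the plate with its outer edge at (340,205). The checker's lamps at (247,148) and (257,267) are lit green, and the toggle is on with its ball at (37,301). Clearances to home are about 13.6 and 9 mm, so I'll lower it to just above the plate, then slowly to contact.

```bash
python3 -m pendant '[{"x":0,"y":0,"z":0.008,"ax":0,"ay":0,"az":0},{"x":0,"y":0,"z":0.008,"ax":0,"ay":0,"az":0},{"x":0,"y":0,"z":0.008,"ax":0,"ay":0,"az":0},{"x":0,"y":0,"z":0.008,"ax":0,"ay":0,"az":0},{"x":0,"y":0,"z":0.008,"ax":0,"ay":0,"az":0},{"x":0,"y":0,"z":0.005,"ax":0,"ay":0,"az":0},{"x":0,"y":0,"z":0.003,"ax":0,"ay":0,"az":0},{"x":0,"y":0,"z":0,"ax":0,"ay":0,"az":0},{"x":0,"y":0,"z":0,"ax":0,"ay":0,"az":0},{"x":0,"y":0,"z":0,"ax":0,"ay":0,"az":0}]'
python3 -m pendant '[{"x":0,"y":0,"z":0.0005,"ax":0,"ay":0,"az":0},{"x":0,"y":0,"z":0.0005,"ax":0,"ay":0,"az":0},{"x":0,"y":0,"z":0.0005,"ax":0,"ay":0,"az":0},{"x":0,"y":0,"z":0.0005,"ax":0,"ay":0,"az":0},{"x":0,"y":0,"z":0.0005,"ax":0,"ay":0,"az":0},{"x":0,"y":0,"z":0.0005,"ax":0,"ay":0,"az":0},{"x":0,"y":0,"z":0.0005,"ax":0,"ay":0,"az":0},{"x":0,"y":0,"z":0,"ax":0,"ay":0,"az":0},{"x":0,"y":0,"z":0,"ax":0,"ay":0,"az":0},{"x":0,"y":0,"z":0,"ax":0,"ay":0,"az":0}]'
```

```text
time: 12.4
tcp_pos: [0.4376, 0.0202, 0.2072]
tcp_rot: [0.0, 0.999, -0.039, 0.0]
wrist_force: [-0.3, -0.0, -1.7]
grip_width: 0.0137
gripper_force: 58.8
time: 13.4
tcp_pos: [0.4375, 0.0202, 0.2035]
tcp_rot: [0.0, 0.999, -0.039, 0.0]
wrist_force: [1.5, -0.8, 0.1]
grip_width: 0.0138
gripper_force: 59.0
```

```bash
python3 -m pendant '[{"x":0,"y":0,"z":0.0003,"ax":0,"ay":0,"az":0},{"x":0,"y":0,"z":0.0003,"ax":0,"ay":0,"az":0},{"x":0.0015,"y":-0.0015,"z":0,"ax":0,"ay":0,"az":0},{"x":0.0015,"y":-0.0015,"z":0,"ax":0,"ay":0,"az":0},{"x":0.0015,"y":-0.0015,"z":0,"ax":0,"ay":0,"az":0},{"x":0.0015,"y":-0.0015,"z":0,"ax":0,"ay":0,"az":0},{"x":0.0015,"y":-0.0015,"z":0,"ax":0,"ay":0,"az":0},{"x":0.0015,"y":-0.0015,"z":0,"ax":0,"ay":0,"az":0},{"x":0,"y":0,"z":0,"ax":0,"ay":0,"az":0},{"x":0,"y":0,"z":0,"ax":0,"ay":0,"az":0}]'
```

```text
time: 14.4
tcp_pos: [0.4476, 0.0285, 0.2034]
tcp_rot: [0.0, 0.999, -0.039, 0.001]
wrist_force: [0.3, 1.2, 6.4]
grip_width: 0.0139
gripper_force: 59.4
```

```bash
python3 -m pendant '[{"x":0.0005,"y":-0.0005,"z":0.0002,"ax":0,"ay":0,"az":0},{"x":0.0005,"y":-0.0005,"z":0,"ax":0,"ay":0,"az":0},{"x":0.0005,"y":-0.0005,"z":0,"ax":0,"ay":0,"az":0},{"x":0.0005,"y":-0.0005,"z":0,"ax":0,"ay":0,"az":0},{"x":0.0005,"y":-0.0005,"z":0,"ax":0,"ay":0,"az":0},{"x":0,"y":0,"z":0,"ax":0,"ay":0,"az":0},{"x":0,"y":0,"z":0,"ax":0,"ay":0,"az":0},{"x":0,"y":0,"z":0,"ax":0,"ay":0,"az":0},{"x":0,"y":0,"z":0,"ax":0,"ay":0,"az":0},{"x":0,"y":0,"z":0,"ax":0,"ay":0,"az":0}]'
```

```text
time: 15.4
tcp_pos: [0.4503, 0.0307, 0.2034]
tcp_rot: [0.0, 0.999, -0.039, 0.001]
wrist_force: [-1.3, -0.7, 7.6]
grip_width: 0.0137
gripper_force: 59.8
```

```bash
python3 -m pendant '[{"x":0.0004,"y":-0.0004,"z":0.0002,"ax":0,"ay":0,"az":0},{"x":0.0004,"y":-0.0004,"z":0,"ax":0,"ay":0,"az":0},{"x":0.0004,"y":-0.0004,"z":0,"ax":0,"ay":0,"az":0},{"x":0,"y":0,"z":0,"ax":0,"ay":0,"az":0},{"x":0,"y":0,"z":0,"ax":0,"ay":0,"az":0},{"x":0,"y":0,"z":0,"ax":0,"ay":0,"az":0},{"x":0,"y":0,"z":0,"ax":0,"ay":0,"az":0},{"x":0,"y":0,"z":0,"ax":0,"ay":0,"az":0},{"x":0,"y":0,"z":0,"ax":0,"ay":0,"az":0},{"x":0,"y":0,"z":0,"ax":0,"ay":0,"az":0}]'
```

```text
time: 16.4
tcp_pos: [0.4515, 0.0315, 0.2034]
tcp_rot: [0.001, 0.999, -0.039, 0.001]
wrist_force: [-4.4, -4.2, 13.0]
grip_width: 0.0141
gripper_force: 60.2
```

```bash
python3 -m pendant '[{"x":0.0004,"y":-0.0004,"z":0.0002,"ax":0,"ay":0,"az":0},{"x":0.0004,"y":-0.0004,"z":0,"ax":0,"ay":0,"az":0},{"x":0.0004,"y":-0.0004,"z":0,"ax":0,"ay":0,"az":0},{"x":0,"y":0,"z":0,"ax":0,"ay":0,"az":0},{"x":0,"y":0,"z":0,"ax":0,"ay":0,"az":0},{"x":0,"y":0,"z":0,"ax":0,"ay":0,"az":0},{"x":0,"y":0,"z":0,"ax":0,"ay":0,"az":0},{"x":0,"y":0,"z":0,"ax":0,"ay":0,"az":0},{"x":0,"y":0,"z":0,"ax":0,"ay":0,"az":0},{"x":0,"y":0,"z":0,"ax":0,"ay":0,"az":0}]'
```

```text
time: 17.4
tcp_pos: [0.4523, 0.0319, 0.2034]
tcp_rot: [0.002, 0.999, -0.039, -0.001]
wrist_force: [-11.8, -15.2, 21.0]
grip_width: 0.0138
gripper_force: 61.3
```

Both fences are now pushing back, at about 12 and 15 N. I'll check flushness and flatness.

```bash
python3 - <<'E'
from h import *
s,f=snap("w6"); C=cloud(f,s); A=rot(s); Z=C[...,2]
print(s["tcp_pos"],s["wrist_force"].round(1),s["wrist_torque"].round(2),np.degrees(np.arctan2(A[1,0],A[0,0])))
a=np.radians(-4.62); x=np.array([np.cos(a),np.sin(a)]); y=np.array([-x[1],x[0]])
q=C[...,:2]*1000-[435.8,2.1]; u,v=q@x,q@y; ok=f["depth"]>0
# flatness: plane of leg tops and fences
far=ok&(u>28)&(u<39)&(v>-18)&(v<50)&(Z>.02)&(Z<.034); 
print("leg top z",np.median(Z[far]),"slopes",np.linalg.lstsq(np.c_[u[far],v[far],np.ones(far.sum())],Z[far]*1000,rcond=None)[0])
for lo in range(-20,50,10):
    m=ok&(v>lo)&(v<lo+10)&(u>20)&(u<60); h=[np.round(np.median(Z[m&(u>k)&(u<=k+1)])*1000,1) if (m&(u>k)&(u<=k+1)).any() else None for k in range(34,48,2)]; print("v",lo,h)
im=f["image"]; cv2.imwrite("pics/w6c.png",cv2.resize(im[100:320,200:480],None,fx=2.7,fy=2.7,interpolation=cv2.INTER_CUBIC))
E
```

```text
[0.45230439 0.03185317 0.20335383] [-11.8 -15.2  21. ] [-2.32  1.91  0.05] -4.435673100937111
leg top z 0.025434639333846043 slopes [ 2.90372143e-03 -1.06735382e-03  2.53547653e+01]
v -20 [np.float64(25.3), np.float64(25.3), np.float64(25.6), np.float64(24.6), np.float64(23.2), np.float64(23.7), np.float64(23.3)]
v -10 [np.float64(25.4), np.float64(25.5), np.float64(25.8), np.float64(24.7), np.float64(23.5), np.float64(23.5), np.float64(23.5)]
v 0 [np.float64(25.4), np.float64(25.4), np.float64(25.6), np.float64(24.6), np.float64(23.4), np.float64(23.3), np.float64(23.9)]
v 10 [np.float64(126.1), np.float64(25.4), np.float64(25.6), np.float64(24.5), np.float64(23.5), np.float64(23.3), np.float64(23.3)]
v 20 [np.float64(125.9), np.float64(25.5), np.float64(25.5), np.float64(24.6), np.float64(23.5), np.float64(23.4), np.float64(23.5)]
v 30 [np.float64(26.2), np.float64(25.6), np.float64(25.5), np.float64(24.5), np.float64(23.5), np.float64(23.4), np.float64(23.3)]
v 40 [np.float64(126.2), np.float64(25.5), np.float64(25.3), np.float64(24.3), np.float64(23.4), np.float64(23.5), np.float64(23.4)]
```

View pics/w6c.png

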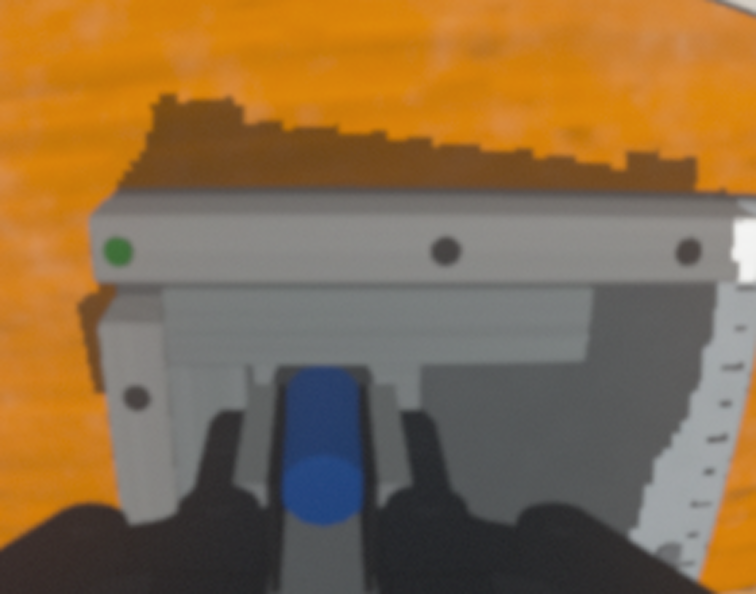

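The crop shows both outer edges lying along the fences with no gap (far seam at row 285, side seam at column 165), and the leg top is level. The step between square and fence is uniform along the far fence. I'll hold for one second to confirm it is steady, then hand in.

```bash
python3 -m pendant '[{"x":0.0001,"y":0,"z":0,"ax":0,"ay":0,"az":0},{"x":0.0001,"y":0,"z":0,"ax":0,"ay":0,"az":0},{"x":0,"y":0,"z":0,"ax":0,"ay":0,"az":0},{"x":0,"y":0,"z":0,"ax":0,"ay":0,"az":0},{"x":0,"y":0,"z":0,"ax":0,"ay":0,"az":0},{"x":0,"y":0,"z":0,"ax":0,"ay":0,"az":0},{"x":0,"y":0,"z":0,"ax":0,"ay":0,"az":0},{"x":0,"y":0,"z":0,"ax":0,"ay":0,"az":0},{"x":0,"y":0,"z":0,"ax":0,"ay":0,"az":0},{"x":0,"y":0,"z":0,"ax":0,"ay":0,"az":0}]' && python3 - <<'E'
from h import *
s,f=snap("w7"); C=cloud(f,s); Z=C[...,2]; hsv=cv2.cvtColor(f["image"],cv2.COLOR_BGR2HSV); ok=f["depth"]>0
a=np.radians(-4.62); x=np.array([np.cos(a),np.sin(a)]); y=np.array([-x[1],x[0]])
q=C[...,:2]*1000-[435.8,2.1]; u,v=q@x,q@y
for lo in (-5,5,12,18): # step across side fence
    m=ok&(u>lo)&(u<lo+7); print(lo,[np.round(np.median(Z[k])*1000,1) if (k:=m&(v>j)&(v<=j+1)).any() else None for j in range(54,70,2)])
red=((hsv[...,0]<8)|(hsv[...,0]>172))&(hsv[...,1]>150)&ok&(Z>.05)&(C[...,1]>.15); print("ball",red.sum(),C[red].mean(0))
E
```

```text
time: 18.45
tcp_pos: [0.4524, 0.0318, 0.2033]
tcp_rot: [0.002, 0.999, -0.039, -0.001]
wrist_force: [-12.6, -14.6, 21.5]
grip_width: 0.0142
gripper_force: 61.3
-5 [None, np.float64(25.5), np.float64(25.5), np.float64(25.3), np.float64(23.5), np.float64(23.6), np.float64(23.5), np.float64(23.6)]
5 [np.float64(25.5), np.float64(25.9), np.float64(84.2), np.float64(85.6), np.float64(86.2), np.float64(86.1), np.float64(89.2), np.float64(94.5)]
12 [np.float64(25.7), np.float64(83.5), np.float64(84.6), np.float64(85.0), np.float64(85.7), np.float64(54.7), np.float64(24.1), np.float64(99.4)]
18 [np.float64(112.9), np.float64(84.8), np.float64(84.5), np.float64(87.7), np.float64(90.3), np.float64(92.6), np.float64(95.5), np.float64(99.2)]
ball 439 [0.39378848 0.27328554 0.0812064 ]
```

Forces are steady, the square is flush on both fences, and the toggle is on. Handing in.

```bash
python3 -c "from plant import ticket; print(ticket.finish_job())"
```

```text
the job is handed in; nothing more can be done
None
```

The toggle is on, and the square lies flat and is held pressed flush against both fences (about 12 and 15 N back from them, 21 N down). I handed the job in at about 18.5 s; no result came back.

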